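# Set the jar stand and open the kumkum jar

## Task

On the chowki a tall blue jar leans over in its tilt-and-swivel stand. First set the stand so that it braces the jar: swing its peg counter-clockwise (seen from above) to the stop and tilt the jar fully upright against its stop. Then unscrew the tight cap counter-clockwise until its thread lets go, about a third of a turn and never more than half a turn, lift it straight up until it is just clear of the neck (two to four centimetres up), and finish while still holding it there, with the jar upright and the other things on the chowki left where they are.

Things in the scene. Friction and masses are not known exactly. Their poses are not given: they have to be found in the camera images.
- stand: Fixed round base of the jar stand, 136 mm wide, 18 mm high, on the chowki (its top 50 mm above the work surface). Origin at the centre of its underside, on the swivel axis; z up; -x side roughly towards the robot. On it turns a platform with two ears (at +-47 mm in its y, up to 89 mm above the origin) that carry the jar's tilt axle 75 mm above the origin.
- swivel (a joint): Turn of the platform about the stand's z axis, rad, counter-clockwise from above positive. 0 = at its counter-clockwise stop (the braced setting); starts between about -1.0 and -0.45; clockwise stop -1.3. Light friction 0.12 N m, stays where left. The unscrewing torque pushes it towards the stop at 0, where it cannot turn on.
- peg_top (a point): Top centre of the upright round wooden peg that swivels the platform: 14 mm thick, free height 58 mm, top 87 mm above the stand's origin, 110 mm from the swivel axis; in the stand's frame it is at (0, -110 mm) when swivel = 0, and carried on a flat arm 18 mm wide whose top is 29 mm above the stand's origin.
- tilt (a joint): Lean of the jar about the axle (the platform's y axis), rad. 0 = upright against its stop; negative = leaning towards the platform's -x side (which with swivel = 0 is the stand's -x side). Starts between about -0.6 and -0.3, limit -0.8. Stiff hinge, friction 0.4 N m, stays where left: pushing the cap upright at its side, just below its rim, takes about 6 N.
- cap: Round ribbed blue cap of the tall blue jar, 54 mm across, 26 mm high. Origin at the centre of its lower edge, z along the jar's axis to the cap's top. Shut, the origin is 64 mm beyond the tilt axle along the jar's axis (139 mm above the stand's origin when upright). Cap with its 6 mm dip rod 60 g; drops back if let go.
- cap_top (a point): Centre of the cap's flat top, 26 mm above its lower edge; a thin white line runs outward from it. Below the cap the jar is 46 mm across for 42 mm, down to the cradle cup, which is 68 mm across.
- cap_turn (a joint): Turn of the cap on the jar, rad, counter-clockwise from above positive (unscrewing). 0 = tight, as at the start. Turning takes about 0.35 N m all the way; it stays where left. The thread holds the cap down until about 1.95 rad and is free from 2.0 rad on (about 115 degrees).
- cap_lift (a joint): Rise of the cap along the jar's axis, m: 0 = seated, 0.016 = lower edge level with the top of the neck (33 mm across), 0.07 = end of travel. It does not rise by itself while it is turned. The dip rod runs in the neck, so the cap only turns and moves along the axis.
- kalash: bystander: round steel pot, 96 mm wide, 112 mm high, flared rim; origin at the centre of its foot
- mould: bystander: square grey silicone diya mould 110 x 110 x 24 mm with four round cavities; origin under its centre
- pillbox: bystander: squat blue round box with a twist cap, 76 mm wide, 45 mm high, lying on the chowki apart from the stand (not the jar to open); origin under its centre
- lighter: bystander: black gas lighter lying flat, 205 mm long with its steel nozzle, 25 mm high; origin under its middle
- diya1: bystander: yellow ceramic diya (shallow open dish), 68 mm wide, 22 mm high, near the stand; origin under its centre
- diya2: bystander: yellow ceramic diya (shallow open dish), 68 mm wide, 22 mm high, near the stand; origin under its centre
- diya3: bystander: yellow ceramic diya (shallow open dish), 68 mm wide, 22 mm high, near the stand; origin under its centre
- diya4: bystander: yellow ceramic diya (shallow open dish), 68 mm wide, 22 mm high, near the stand; origin under its centre

How it is judged:
By the outcome, as a careful person would: the job done as asked, in the order asked, and still so for the second after the job is handed in, while the arm keeps its last pose, push and grip.
It also fails if it takes over 69 s, if anything falls off the work surface, if the arm or the gripper's body presses on something with over 40 N, if the wrist force passes 120 N, or if a joint passes its speed limit or range.

## Robot

A 6-joint arm with a two-finger parallel gripper is mounted at the origin on the work surface. World frame = base frame: x ahead of the robot, y to its left, z up, the work surface at z = 0. Lengths are in m, angles in rad, forces in N, time in s.
With the tool pointing down it reaches from about 0.225 to 0.875 m from the base axis. Payload 3.4 kg.
Tool frame: the origin (TCP) lies at the very end of the fingers, on their centre line; the grasp point (between the pads) lies manip.hold_point_z behind it (manip.hold_point_z is the distance from the TCP to the grasp point, in m); x points along the fingers, y is the direction in which the jaws open and shut, and the axes are right-handed (so a half turn about x gives the same grasp; the last joint's range is limited). The gripper opens to 85 mm and grips with 20 to 120 N. Pads are 22 mm wide; open, the fingers measure 114 mm over their backs; the gripper's body (76 mm by 85 mm) begins 54 mm behind the grasp point. The pads swing forward as they close: fully open they stand 13 mm farther back than shut.
Start: joints at [-1.444, 0.276, 1.505, -0, 1.361, -0.121], TCP at [0.141, -0.557, 0.231] pointing down, gripper open.
Joint ranges: [-2.89, 2.89], [-0.75, 2.08], [0.22, 2.7], [-1.18, 4.32], [0.11, 2.71], [-2.7, 2.7]. Speed limits (rad/s): [2.57, 2.57, 3.14, 3.14, 3.14, 3.14].

## Interface

Orientations are given as a unit quaternion [w, x, y, z].
In Python, from rig import manip gives the robot as it stands.
- The arm moves only by the tool step_arm, never from a script. Its argument "targets" is a list of rows, each a list of 2 entries, a list of its own where there are three numbers: the shift along the tool's x, y, z in mm, then the turn about the tool's x in degrees. A call has 1 to 20 rows; each row is the pose to reach, as a shift and turn from the pose commanded when the call began, along the tool's axes at that moment; what a row does not reach only later rows make up. A row lasts 1/10 s, in which the tool goes at most 50 mm and 8.59 degrees, less where a joint would pass 70% of its speed; a pose out of reach is approached as far as the arm can. A call with a gripper value outside its range is refused whole. "grip" is the closure, from 0 (fully open) to 1 (shut), set as the call begins (left out, the last holds). The fingers move at their own pace and stop on an object; "grip_force" is the grip in N (left out, the last holds). Time passes only in rows, so rows that repeat a pose let the fingers close. It gives the time, the measured TCP pose, the force and the opening at its end, in the units of the state.
- manip.get_state(): the state, without advancing time (a new reading comes with each control period).
- manip.get_image(name): name is "scene" or "top"; returns a dict with "image" (480x640x3 uint8, red, green, blue), "fx", "fy", "cx", "cy" (pixels), "distortion" ([k1, k2, p1, p2, k3] as OpenCV has them; the pictures are not rectified), "pose" (4x4, takes a point from camera to world coordinates). Camera axes: x right, y down, z forward; pixel columns grow to the right and rows downward; lengths in m; the calibration is good to about 2 mm. A picture is of the moment at which its call begins. There is no depth.
- manip.sign_off(): hands the job in, once; it reports no verdict.
Trained networks look in a picture, given as the dict that the camera call returned (one of the last four; its "shot" number tells which), for a name from the list of things; names that differ only in an ending like _2 or _b are one class to them, and where a whole thing is asked for, a point or a joint stands for the part that bears it (a point fixed in the world has none). Each returns a list of dicts, best first, with "confidence" (0 to 1); they miss things now and then, are a little off and sometimes report something else, mostly with a low value. They report only what shows in the picture. A call takes as long as a camera call.
- manip.search_frame(picture, thing): "xyz" ([x, y, z] in m, in world coordinates, good to about 4 mm: the middle of the surface that is visible of it).
- manip.regions_of(picture, thing): "region" (480x640 bool, what is visible of it).
The state is a dict: "clock": time; "qpos": joint angles; "qd": joint speeds; "effort": joint torques, N m; "position": TCP position; "ee_rot": TCP orientation; "contact_force": force on the tool from outside, world axes, zero at the start; "moment": the same for the moment, N m; "width": finger opening in m.
Only numpy, scipy, OpenCV 4.12 (cv2) and the standard library are available. Lean on these libraries where they do the work, as an engineer would, in place of code of your own. Each camera call takes 0.05 s, during which the arm holds its last target.

## Working session

There is one attempt and no reset: what is moved stays moved. The work goes in short steps, Python scripts to look and compute and a tool call to move; the robot and the scene stay as the last step left them, time stands still between calls to the robot, and variables do not carry over. Pictures are saved under pics/ and viewed, and the job is handed in when it is done.

Besides the shell and the picture viewer there is one more tool, called in YAML: its name, and indented under it one key for each argument. step_arm: Moves the arm, as the interface text tells. Its arguments: {"type":"object","properties":{"targets":{"type":"array"},"grip":{"type":"number"},"grip_force":{"type":"number"}},"required":["targets"]}

```bash
ls; mkdir -p pics; cat > h.py <<'E'
import numpy as np, cv2
from rig import manip
def snap(n,f):
    p=manip.get_image(n); cv2.imwrite(f'pics/{f}.png',cv2.cvtColor(p['image'],cv2.COLOR_RGB2BGR)); return p
def K(p): return np.array([[p['fx'],0,p['cx']],[0,p['fy'],p['cy']],[0,0,1.]])
def ray(p,uv):
    n=cv2.undistortPoints(np.array([[uv]],float),K(p),np.array(p['distortion'],float))[0,0]
    P=np.array(p['pose']); d=P[:3,:3]@np.array([n[0],n[1],1]); return P[:3,3],d/np.linalg.norm(d)
def tri(rs):
    A=np.zeros((3,3));b=np.zeros(3)
    for o,d in rs:
        M=np.eye(3)-np.outer(d,d);A+=M;b+=M@o
    x=np.linalg.solve(A,b); return x,[np.linalg.norm(np.cross(x-o,d)) for o,d in rs]
def atz(p,uv,z):
    o,d=ray(p,uv); return o+d*(z-o[2])/d[2]
def proj(p,X):
    P=np.linalg.inv(np.array(p['pose'])); X=np.atleast_2d(X).astype(float)
    r,_=cv2.Rodrigues(P[:3,:3]); return cv2.projectPoints(X,r,P[:3,3],K(p),np.array(p['distortion'],float))[0][:,0]
E
python3 - <<'E'
from h import *
np.set_printoptions(precision=4,suppress=True)
s=manip.get_state(); print(s)
print(manip.hold_point_z)
for n in ['scene','top']:
    p=snap(n,n+'0'); print(n,p['fx'],np.array(p['pose']))
    for t in ['stand','peg_top','cap','cap_top','kalash','mould','pillbox','lighter','diya1']:
        print(t,[(np.round(r['xyz'],3),round(r['confidence'],2)) for r in manip.search_frame(p,t)][:5])
E
```

```text
pics
{'clock': 0.0, 'qpos': array([-1.444 ,  0.2766,  1.5062, -0.    ,  1.3607, -0.121 ]), 'qd': array([-0.0009, -0.0002,  0.0011,  0.0004,  0.0004,  0.0005]), 'effort': array([ -0.0015, -41.6771, -24.5807,  -0.0004,   0.0109,   0.    ]), 'position': array([ 0.1409, -0.5569,  0.2304]), 'ee_rot': array([-0.0867, -0.7017, -0.0881,  0.7017]), 'contact_force': array([-0.3021, -0.3666,  0.2093]), 'moment': array([ 0.0056,  0.071 , -0.0487]), 'width': 0.08522490145378622}
0.0187
scene 459.8583453675557 [[-0.8785  0.3212 -0.3536  0.9888]
 [ 0.4773  0.5613 -0.6762  0.7909]
 [-0.0187 -0.7628 -0.6464  0.9251]
 [ 0.      0.      0.      1.    ]]
stand [(array([0.539, 0.071, 0.083]), 0.84), (array([0.53 , 0.084, 0.202]), 0.42)]
peg_top [(array([0.537, 0.074, 0.116]), 0.6)]
cap [(array([0.524, 0.082, 0.206]), 0.59), (array([0.539, 0.076, 0.081]), 0.23)]
cap_top [(array([0.528, 0.083, 0.206]), 0.68)]
kalash [(array([ 0.46 , -0.37 ,  0.126]), 0.79), (array([ 0.611, -0.114,  0.062]), 0.67)]
mould [(array([0.623, 0.419, 0.076]), 0.83), (array([0.539, 0.073, 0.117]), 0.68)]
pillbox [(array([0.45 , 0.4
[... 384 characters left out ...]
0.9925  1.8268]
 [ 0.      0.      0.      1.    ]]
stand [(array([0.517, 0.039, 0.082]), 0.96)]
peg_top [(array([0.514, 0.04 , 0.13 ]), 0.69)]
cap [(array([0.518, 0.075, 0.205]), 0.92), (array([0.437, 0.405, 0.092]), 0.25)]
cap_top [(array([0.522, 0.074, 0.208]), 0.86)]
kalash [(array([ 0.449, -0.387,  0.166]), 0.68)]
mould [(array([0.605, 0.4  , 0.075]), 0.81)]
pillbox [(array([0.439, 0.405, 0.092]), 0.89), (array([0.525, 0.054, 0.183]), 0.64), (array([0.705, 0.095, 0.054]), 0.63)]
lighter [(array([ 0.615, -0.361,  0.069]), 0.75)]
diya1 [(array([0.703, 0.004, 0.065]), 0.87), (array([ 0.612, -0.103,  0.057]), 0.79), (array([0.577, 0.202, 0.058]), 0.78), (array([0.709, 0.094, 0.06 ]), 0.75)]
```

View pics/scene0.png

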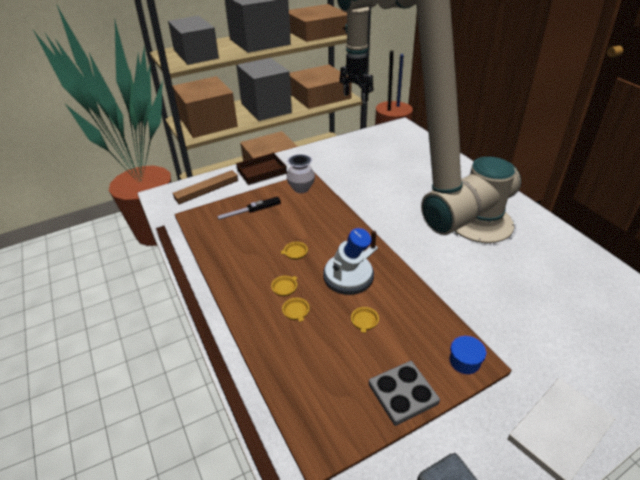

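View pics/top0.png

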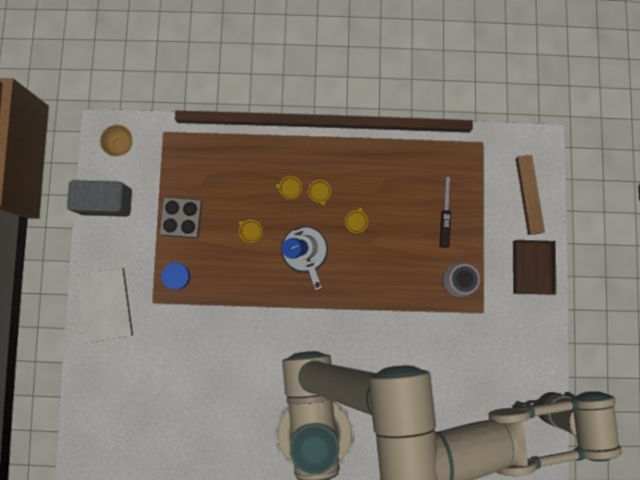

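The scene camera shows the stand at about (348,272), the cap at (359,240) and the peg at (374,238). In the top view the stand is at (305,250), the cap at (294,247) and the peg at (318,287). I'll zoom in next.

```bash
python3 - <<'E'
import cv2
a=cv2.imread('pics/top0.png')[210:310,250:370]; b=cv2.imread('pics/scene0.png')[215:305,310:400]
a=cv2.resize(a,(480,400),interpolation=cv2.INTER_CUBIC); b=cv2.resize(b,(400,400),interpolation=cv2.INTER_CUBIC)[:, :310]
cv2.imwrite('pics/z0.png',cv2.hconcat([a,b]))
E
```

```text
(no output)
```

View pics/z0.png

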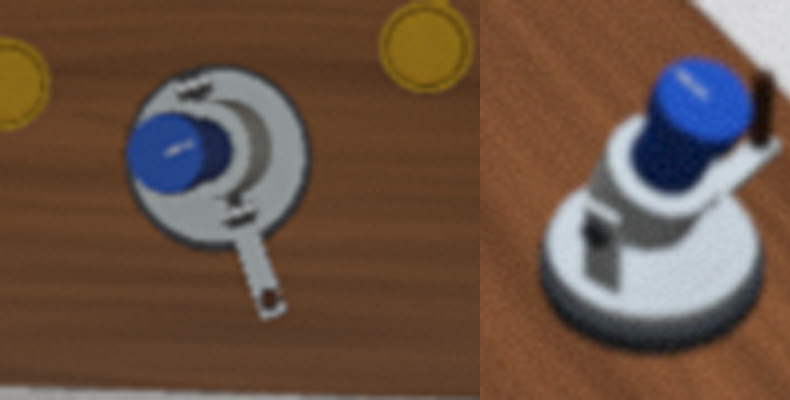

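```bash
python3 - <<'E'
from h import *
np.set_printoptions(precision=4,suppress=True)
t=manip.get_image('top'); s=manip.get_image('scene')
c=lambda u,v:(250+u/4-.375,210+v/4-.375); d=lambda u,v:(310+(u-480)/4.444-.4,215+v/4.444-.4)
C=atz(t,c(219,156),.068); print('stand',C)
print('stand scene',atz(s,d(651,247),.068))
for nm,a,b in [('peg',c(269,297),d(763,75)),('captop',c(165,153),d(703,95))]:
    X,r=tri([ray(t,a),ray(s,b)]); print(nm,X,r, X[:2]-C[:2],np.linalg.norm((X-C)[:2]))
E
```

```text
stand [0.5307 0.0449 0.068 ]
stand scene [0.5246 0.0393 0.068 ]
peg [0.4275 0.0061 0.1385] [np.float64(0.00038576123026332743), np.float64(0.00038576123026331794)] [-0.1032 -0.0387] 0.11020365229175565
captop [0.5173 0.0775 0.2117] [np.float64(0.000139032352013249), np.float64(0.00013903235201329344)] [-0.0134  0.0326] 0.03525505936357506
```

```bash
cat >> h.py <<'E'
from scipy.spatial.transform import Rotation as Ro
def Rt(s=None):
    s=s or manip.get_state(); q=s['ee_rot']; return Ro.from_quat([q[1],q[2],q[3],q[0]]).as_matrix()
def yaw(s=None): R=Rt(s); return np.degrees(np.arctan2(R[1,1],R[0,1]))  # angle of jaw axis
def shift(X,s=None):
    s=s or manip.get_state(); return Rt(s).T@(np.array(X)-s['position'])*1000
E
python3 - <<'E'
from h import *
np.set_printoptions(precision=4,suppress=True)
print(Rt(),yaw()); print(shift([.4275,.0061,.20]))
E
```

```text
[[ 0.      0.2453 -0.9695]
 [-0.     -0.9695 -0.2453]
 [-1.      0.     -0.    ]] -75.8011243955155
[  31.2874 -476.0796 -415.9422]
```

step_arm:
  targets:
    - [[0,-120,-105],-2]
    - [[0,-240,-210],-4]
    - [[0,-360,-315],-6]
    - [[0,-476,-416],-6]
    - [[0,-476,-416],-6]
    - [[0,-476,-416],-6]
    - [[0,-476,-416],-6]
    - [[0,-476,-416],-6]
    - [[0,-476,-416],-6]
    - [[0,-476,-416],-6]
    - [[0,-476,-416],-6]
    - [[0,-476,-416],-6]
    - [[0,-476,-416],-6]
    - [[0,-476,-416],-6]
    - [[0,-476,-416],-6]
    - [[0,-476,-416],-6]
    - [[0,-476,-416],-6]
    - [[0,-476,-416],-6]
  grip: 0.66
  grip_force: 30

```text
clock: 2.9
position: [0.4272, 0.005, 0.2314]
ee_rot: [0.123, 0.696, 0.123, -0.696]
contact_force: [-1.0, 0.1, 0.7]
width: 0.0291
```

```bash
python3 - <<'E'
from h import *
np.set_printoptions(precision=4,suppress=True)
s=manip.get_state();print(s['clock'],s['position'],s['qpos'],s['width'],s['contact_force'],yaw()); print(shift([.4275,.0061,.10]))
p=snap('top','top1'); p=snap('scene','scene1')
E
```

```text
2.9 [0.4272 0.005  0.2314] [-0.1512  0.0501  1.7889 -0.0003  1.3024  1.0692] 0.029117127066930835 [-0.9585  0.0847  0.7178] -69.91927167035479
[131.3706  -0.9823  -0.6249]
```

View pics/scene1.png

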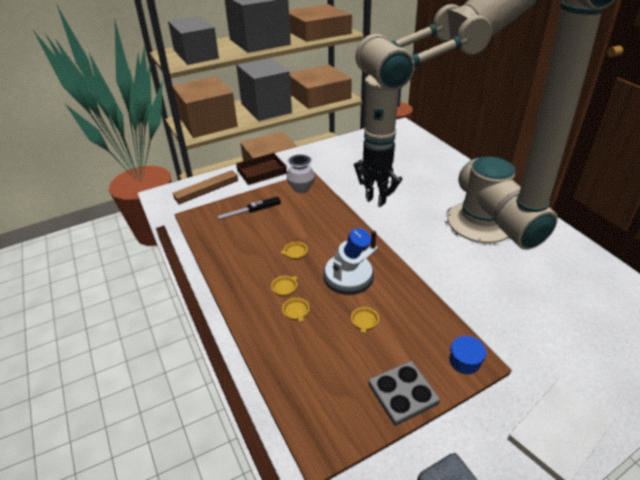

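The open fingers are at about (378,195), directly above the peg at (374,235). I'll lower them so they surround it.

step_arm:
  targets:
    - [[30,-1,0],0]
    - [[60,-1,0],0]
    - [[80,-1,0],0]
    - [[95,-1,0],0]
    - [[110,-1,0],0]
    - [[120,-1,0],0]
    - [[130,-1,0],0]
    - [[130,-1,0],0]

```text
clock: 3.8
position: [0.4264, 0.0069, 0.1003]
ee_rot: [-0.124, -0.695, -0.124, 0.697]
contact_force: [-0.5, 1.0, -0.1]
width: 0.0292
```

```bash
python3 - <<'E'
from h import *
np.set_printoptions(precision=1,suppress=True)
s=manip.get_state();print(s['position'],s['contact_force'])
C=np.array([.5297,.0442]); R=Rt(s); P=s['position'][:2]; a0=np.degrees(np.arctan2(*(P-C)[::-1])); r=np.linalg.norm(P-C); print(a0,r)
for d in range(0,70,4):
    a=np.radians(a0+d); X=np.array([*(C+.110*np.array([np.cos(a),np.sin(a)])),.100]); print(d,shift(X,s))
p=snap('scene','scene2'); cv2.imwrite('pics/z2.png',cv2.resize(cv2.imread('pics/scene2.png')[170:320,290:450],(640,600)))
E
```

```text
[0.4 0.  0.1] [-0.5  1.  -0.1]
-160.13793456188702 0.10979293832525297
0 [ 0.3 -0.   0.2]
4 [ 0.3  7.7 -0. ]
8 [ 0.3 15.3 -0.8]
12 [ 0.3 22.9 -2.1]
16 [ 0.3 30.3 -3.9]
20 [ 0.3 37.7 -6.2]
24 [ 0.3 44.8 -9.1]
28 [  0.3  51.7 -12.4]
32 [  0.3  58.4 -16.2]
36 [  0.2  64.8 -20.4]
40 [  0.2  70.8 -25.1]
44 [  0.2  76.6 -30.2]
48 [  0.2  81.9 -35.7]
52 [  0.2  86.9 -41.6]
56 [  0.2  91.5 -47.8]
60 [  0.1  95.6 -54.3]
64 [  0.1  99.2 -61. ]
68 [  0.1 102.4 -68. ]
```

View pics/z2.png

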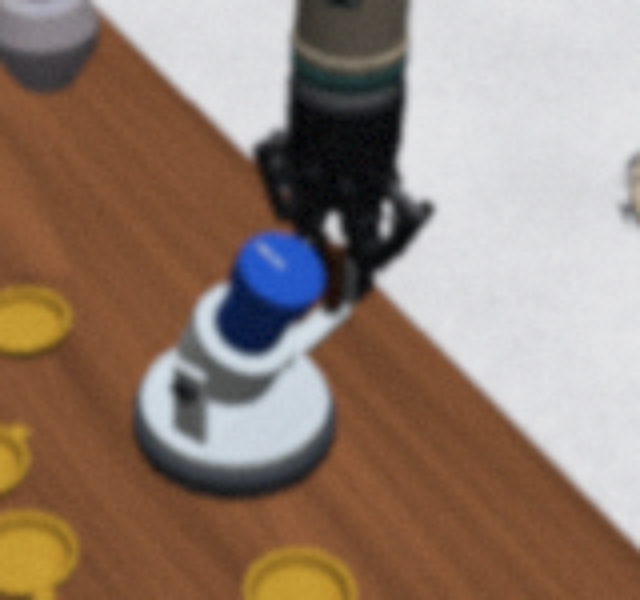

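The peg sits between the fingers at about (335,275) in this crop. Next I sweep it counter-clockwise.

step_arm:
  targets:
    - [[0,4,0],-2]
    - [[0,8,0],-4]
    - [[0,12,0],-6]
    - [[0,15,-1],-8]
    - [[0,19,-1],-10]
    - [[0,23,-2],-12]
    - [[0,27,-3],-14]
    - [[0,30,-4],-16]
    - [[0,34,-5],-18]
    - [[0,38,-6],-20]
    - [[0,41,-7.5],-22]
    - [[0,45,-9],-24]

```text
clock: 5.05
position: [0.4516, -0.0319, 0.102]
ee_rot: [0.266, 0.655, 0.266, -0.655]
contact_force: [-0.4, 1.5, -0.4]
width: 0.0289
```

```bash
python3 - <<'E'
from h import *
np.set_printoptions(precision=2,suppress=True)
s=manip.get_state();print(s['position'],s['contact_force'])
C=np.array([.5297,.0442]); R=Rt(s); P=s['position'][:2]; a0=np.degrees(np.arctan2(*(P-C)[::-1])); r=np.linalg.norm(P-C); print(a0,r,yaw())
for d in range(0,50,2):
    a=np.radians(a0+d); X=np.array([*(C+.110*np.array([np.cos(a),np.sin(a)])),.100]); print(d,shift(X,s))
E
```

```text
[ 0.45 -0.03  0.1 ] [-0.39  1.47 -0.37]
-135.73156980378525 0.10907861349292525 -45.733988280789646
0 [ 2.04 -0.    0.92]
2 [2.04 3.84 0.86]
4 [2.05 7.67 0.66]
6 [ 2.05 11.5   0.32]
8 [ 2.05 15.31 -0.15]
10 [ 2.05 19.1  -0.75]
12 [ 2.05 22.87 -1.48]
14 [ 2.06 26.61 -2.34]
16 [ 2.06 30.32 -3.34]
18 [ 2.06 33.99 -4.46]
20 [ 2.06 37.62 -5.71]
22 [ 2.07 41.21 -7.09]
24 [ 2.07 44.74 -8.59]
26 [  2.07  48.22 -10.21]
28 [  2.08  51.64 -11.95]
30 [  2.08  55.   -13.82]
32 [  2.08  58.29 -15.79]
34 [  2.09  61.51 -17.88]
36 [  2.09  64.65 -20.09]
38 [  2.09  67.72 -22.4 ]
40 [  2.1   70.7  -24.81]
42 [  2.1   73.6  -27.33]
44 [  2.11  76.41 -29.95]
46 [  2.11  79.13 -32.67]
48 [  2.11  81.74 -35.48]
```

step_arm:
  targets:
    - [[0,4,0],-2]
    - [[0,8,0],-4]
    - [[0,11.5,0],-6]
    - [[0,15,0],-8]

```text
clock: 5.45
position: [0.4621, -0.0427, 0.102]
ee_rot: [0.311, 0.635, 0.311, -0.634]
contact_force: [-0.3, 1.4, 0.3]
width: 0.0291
```

step_arm:
  targets:
    - [[0,4,0],-2]
    - [[0,8,0],-4]
    - [[0,11.5,0],-6]

```text
clock: 5.75
position: [0.4712, -0.0498, 0.102]
ee_rot: [0.344, 0.618, 0.344, -0.617]
contact_force: [-0.2, 1.3, 0.1]
width: 0.029
```

step_arm:
  targets:
    - [[0,4,0],-2]
    - [[0,8,-0.5],-4]

```text
clock: 5.95
position: [0.4779, -0.0537, 0.102]
ee_rot: [0.366, 0.605, 0.366, -0.605]
contact_force: [-0.7, 0.7, 0.4]
width: 0.029
```

```bash
python3 - <<'E'
from h import *
s=manip.get_state();print(s['position'],s['contact_force'])
C=np.array([.5297,.0442]);P=s['position'][:2]; print(np.degrees(np.arctan2(*(P-C)[::-1])),np.linalg.norm(P-C),yaw(),s['clock'])
E
```

```text
[ 0.47792565 -0.05372325  0.10199337] [-0.73739573  0.74491202  0.36895304]
-117.86647112274568 0.11076798348900621 -27.720380261343866 5.95
```

step_arm:
  targets:
    - [[0,4,0],-2]
    - [[0,8,0],-4]

```text
clock: 6.15
position: [0.4851, -0.0573, 0.102]
ee_rot: [0.386, 0.592, 0.386, -0.592]
contact_force: [-0.8, 1.5, -0.1]
width: 0.0291
```

step_arm:
  targets:
    - [[0,4,0],-2]
    - [[0,7.5,0.5],-4]

```text
clock: 6.35
position: [0.4919, -0.0608, 0.102]
ee_rot: [0.407, 0.579, 0.407, -0.578]
contact_force: [-0.9, 0.6, -0.2]
width: 0.0291
```

step_arm:
  targets:
    - [[0,4,0],-2]
    - [[0,7.5,0],-4]

```text
clock: 6.55
position: [0.4988, -0.0633, 0.1019]
ee_rot: [0.427, 0.564, 0.427, -0.564]
contact_force: [-0.5, 1.2, 0.5]
width: 0.0294
```

```bash
python3 - <<'E'
from h import *
s=manip.get_state();print(s['position'],s['contact_force'])
C=np.array([.5297,.0442]);P=s['position'][:2]; print(np.degrees(np.arctan2(*(P-C)[::-1])),np.linalg.norm(P-C),yaw(),s['clock'])
E
```

```text
[ 0.49880036 -0.06330169  0.10194324] [-0.52299165  1.212027    0.47633254]
-106.03644782564838 0.11185437658627183 -15.731087169600569 6.55
```

step_arm:
  targets:
    - [[0,4,-0.5],-2]
    - [[0,7.5,-1],-4]

```text
clock: 6.75
position: [0.5061, -0.0649, 0.1019]
ee_rot: [-0.447, -0.548, -0.446, 0.549]
contact_force: [-1.7, -1.5, -0.1]
width: 0.0292
```

step_arm:
  targets:
    - [[0,4,0],-2]
    - [[0,7.5,-0.5],-4]

```text
clock: 6.95
position: [0.5082, -0.0645, 0.1015]
ee_rot: [-0.462, -0.53, -0.469, 0.535]
contact_force: [-16.0, 2.4, 12.0]
width: 0.0293
```

```bash
python3 - <<'E'
from h import *
s=manip.get_state();print(s['position'],s['contact_force'])
C=np.array([.5297,.0442]);P=s['position'][:2]; print(np.degrees(np.arctan2(*(P-C)[::-1])),np.linalg.norm(P-C),yaw(),s['clock'])
p=snap('scene','scene3'); cv2.imwrite('pics/z3.png',cv2.resize(cv2.imread('pics/scene3.png')[170:320,290:450],(640,600)))
E
```

```text
[ 0.50817404 -0.06450692  0.10154949] [-15.97523988   2.37682881  12.01687528]
-101.20071546908117 0.11081769584350952 -7.68389142203652 6.95
```

View pics/z3.png

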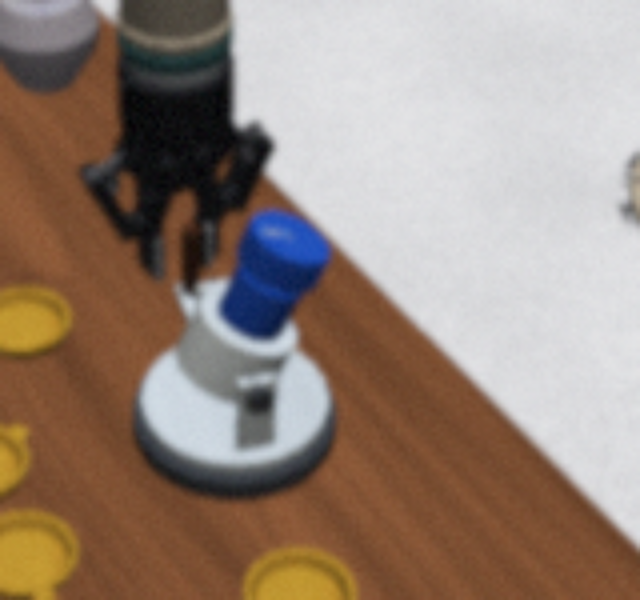

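The peg is on its stop: force jumped to 16 N. I'll back off and rise.

step_arm:
  targets:
    - [[0,-3,0],2]
    - [[0,-7,0],4]
    - [[-20,-7,0],4]
    - [[-50,-7,0],4]
    - [[-90,-7,0],4]
    - [[-130,-7,0],4]
    - [[-130,-7,0],4]

```text
clock: 7.7
position: [0.5105, -0.0657, 0.238]
ee_rot: [0.45, 0.552, 0.442, -0.546]
contact_force: [0.5, -0.4, -0.2]
width: 0.029
```

```bash
python3 - <<'E'
from h import *
s=manip.get_state();print(s['position'],s['contact_force'],s['clock'])
p=snap('scene','scene4');q=snap('top','top4')
a=cv2.imread('pics/top4.png')[210:310,250:370]; b=cv2.imread('pics/scene4.png')[215:305,310:400]
a=cv2.resize(a,(480,400),interpolation=cv2.INTER_CUBIC); b=cv2.resize(b,(400,400),interpolation=cv2.INTER_CUBIC)[:, :310]
cv2.imwrite('pics/z4.png',cv2.hconcat([a,b]))
E
```

```text
[ 0.51045883 -0.06568876  0.23800881] [ 0.46637014 -0.38904876 -0.21129055] 7.7
```

View pics/z4.png

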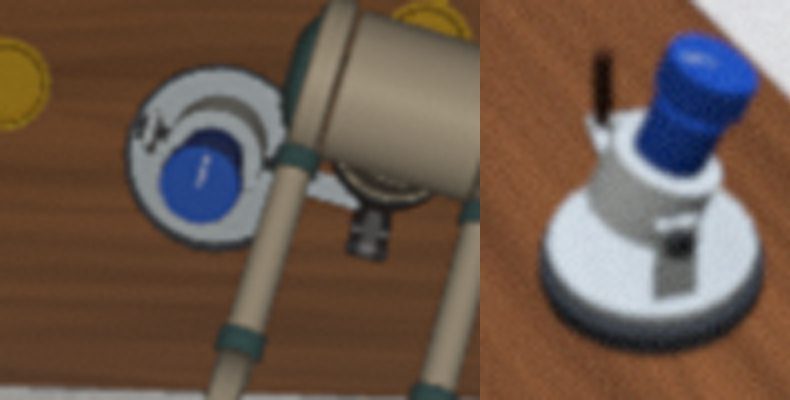

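```bash
python3 - <<'E'
from h import *
np.set_printoptions(precision=4,suppress=True)
t=manip.get_image('top'); s=manip.get_image('scene')
c=lambda u,v:(250+u/4-.375,210+v/4-.375); d=lambda u,v:(310+(u-480)/4.444-.4,215+v/4.444-.4)
C=np.array([.5297,.0442])
X,r=tri([ray(t,c(200,182)),ray(s,d(712,63))]); print('cap',X,r,X[:2]-C,np.linalg.norm(X[:2]-C),np.degrees(np.arctan2(*(X[:2]-C)[::-1])))
P=atz(s,d(603,54),.137); print('peg',P,np.linalg.norm(P[:2]-C),np.degrees(np.arctan2(*(P[:2]-C)[::-1])))
print('yaw',yaw(), manip.get_state()['qpos'])
# push plan: dir = -x platform at angle 165
for L in (175,170,165):
  u=np.array([np.cos(np.radians(L)),np.sin(np.radians(L))]); print(L,C+.12*u)
E
```

```text
cap [0.4981 0.0544 0.2103] [np.float64(0.0011422098836377879), np.float64(0.0011422098836376578)] [-0.0316  0.0102] 0.03315652646203086 162.1318583540267
peg [ 0.5004 -0.0611  0.137 ] 0.10930936852446689 -105.56926975132528
yaw -11.800129474409202 [-0.2632  0.1791  1.6385 -0.0001  1.3257 -0.0573]
175 [0.4102 0.0547]
170 [0.4115 0.065 ]
165 [0.4138 0.0753]
```

The cap-top fit puts the lean direction at about 162–165°, at 33 mm out. The peg at -105.5° agrees with that. My plan is to straddle the cap with the open jaws along the lean direction and push it upright with one pad.

```bash
python3 - <<'E'
from h import *
np.set_printoptions(precision=2,suppress=True)
s=manip.get_state(); C=np.array([.5297,.0442]); u=np.array([np.cos(np.radians(164.5)),np.sin(np.radians(164.5))])
print(shift([*(C+.026*u),.240],s), yaw(s)+15.5)
E
```

```text
[  -9.47  -24.81 -112.93] 3.699870525590798
```

```bash
python3 - <<'E'
from h import *
np.set_printoptions(precision=4,suppress=True)
s=manip.get_state(); print(Rt(s)); print(s['qpos'],s['position'])
E
```

```text
[[-0.0016  0.9789 -0.2045]
 [ 0.0004 -0.2045 -0.9789]
 [-1.     -0.0017 -0.    ]]
[-0.2632  0.1791  1.6385 -0.0001  1.3257 -0.0573] [ 0.5058 -0.0645  0.2305]
```

step_arm:
  targets:
    - [[-10,0,0],2]
    - [[-10,-5,-30],3.7]
    - [[-10,-15,-70],3.7]
    - [[-10,-25,-113],3.7]
    - [[-10,-25,-113],3.7]
    - [[-10,-25,-113],3.7]
    - [[-10,-25,-113],3.7]
    - [[-10,-25,-113],3.7]
  grip: 0

```text
clock: 8.7
position: [0.5052, 0.0499, 0.2407]
ee_rot: [-0.427, -0.563, -0.428, 0.564]
contact_force: [1.1, -0.1, 0.1]
width: 0.0856
```

```bash
python3 - <<'E'
from h import *
np.set_printoptions(precision=4,suppress=True)
p=snap('scene','scene5'); cv2.imwrite('pics/z5.png',cv2.resize(cv2.imread('pics/scene5.png')[170:320,290:450],(640,600)))
s=manip.get_state(); C=np.array([.5297,.0442]); u=np.array([np.cos(np.radians(164.5)),np.sin(np.radians(164.5))])
print(s['position'],s['width'],yaw(s),shift([*(C+.026*u),.172],s),s['clock'])
E
```

```text
[0.5052 0.0499 0.2409] 0.0854619737480462 -15.60177546819608 [68.8877 -0.8551 -1.0837] 8.75
```

View pics/z5.png

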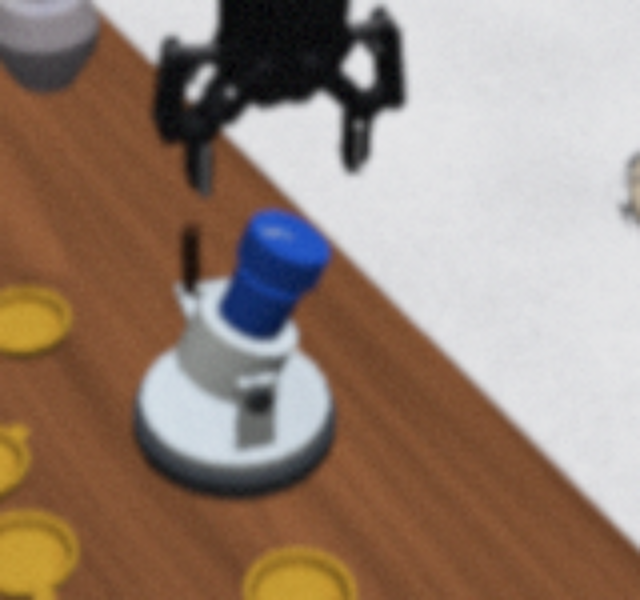

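The two fingertips at (200,190) and (355,165) straddle the cap at (285,240) in the crop, so I'll descend.

step_arm:
  targets:
    - [[10,0,0],0]
    - [[20,0,-1],0]
    - [[30,0,-1],0]
    - [[38,0,-1],0]
    - [[45,0,-1],0]
    - [[45,0,-1],0]

```text
clock: 9.35
position: [0.5047, 0.052, 0.1949]
ee_rot: [-0.427, -0.562, -0.429, 0.564]
contact_force: [-0.2, 0.2, 0.6]
width: 0.0855
```

step_arm:
  targets:
    - [[8,0,0],0]
    - [[16,0,0],0]
    - [[24,0,0],0]
    - [[24,0,0],0]

```text
clock: 9.75
position: [0.5045, 0.052, 0.1709]
ee_rot: [-0.427, -0.562, -0.429, 0.564]
contact_force: [-0.5, -0.1, 0.2]
width: 0.0855
```

```bash
python3 - <<'E'
from h import *
p=snap('scene','scene6'); cv2.imwrite('pics/z6.png',cv2.resize(cv2.imread('pics/scene6.png')[170:320,290:450],(640,600)))
s=manip.get_state();print(s['position'],s['contact_force'])
E
```

```text
[0.50500928 0.05201173 0.1715214 ] [-0.64549621  0.07101834 -0.6629121 ]
```

View pics/z6.png

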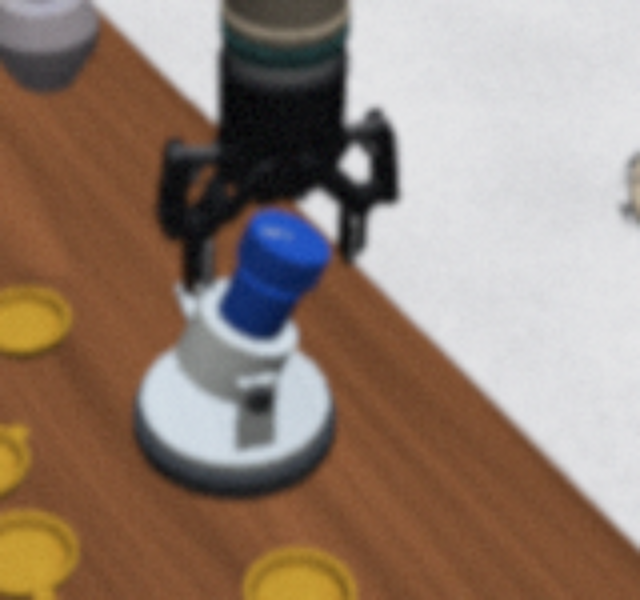

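The cap now sits between the fingers, and nothing is touching. Next is the upright push along the tool's +y.

step_arm:
  targets:
    - [[0,3,0],0]
    - [[0,6,0],0]
    - [[0,9,0],0]
    - [[0,12,0],0]
    - [[0,15,0],0]
    - [[0,18,0],0]
    - [[0,20,0],0]

```text
clock: 10.5
position: [0.516, 0.0491, 0.1723]
ee_rot: [-0.422, -0.559, -0.433, 0.567]
contact_force: [-16.4, 5.7, 14.0]
width: 0.0856
```

step_arm:
  targets:
    - [[0,2,0],0]
    - [[0,4,0],0]
    - [[0,6,0],0]
    - [[0,8,0],0]
    - [[0,10,0],0]
    - [[0,12,0],0]
    - [[0,14,0],0]

```text
clock: 11.2
position: [0.5352, 0.0438, 0.1725]
ee_rot: [-0.426, -0.561, -0.43, 0.564]
contact_force: [-7.1, 2.1, 5.7]
width: 0.0855
```

step_arm:
  targets:
    - [[0,1.5,0],0]
    - [[0,3,0],0]
    - [[0,4,0],0]

```text
clock: 11.5
position: [0.5396, 0.0426, 0.1725]
ee_rot: [-0.426, -0.562, -0.43, 0.564]
contact_force: [-7.5, 2.3, 5.7]
width: 0.0854
```

step_arm:
  targets:
    - [[0,1,0],0]
    - [[0,2,0],0]

```text
clock: 11.7
position: [0.5416, 0.042, 0.1725]
ee_rot: [-0.426, -0.562, -0.429, 0.564]
contact_force: [-5.9, 2.3, 5.3]
width: 0.0856
```

step_arm:
  targets:
    - [[0,1,0],0]
    - [[0,2,0],0]

```text
clock: 11.9
position: [0.5435, 0.0415, 0.1725]
ee_rot: [-0.426, -0.562, -0.429, 0.564]
contact_force: [-5.2, 0.8, 4.3]
width: 0.0851
```

step_arm:
  targets:
    - [[0,1,0],0]
    - [[0,2,0],0]

```text
clock: 12.1
position: [0.544, 0.0413, 0.1724]
ee_rot: [-0.426, -0.561, -0.43, 0.565]
contact_force: [-9.3, 3.3, 8.7]
width: 0.0852
```

```bash
python3 - <<'E'
from h import *
s=manip.get_state();print(s['position'],s['contact_force'],s['clock'])
p=snap('scene','scene7'); cv2.imwrite('pics/z7.png',cv2.resize(cv2.imread('pics/scene7.png')[170:320,290:450],(640,600)))
E
```

```text
[0.54404152 0.04132432 0.1724185 ] [-9.31664142  3.29054883  8.67873997] 12.1
```

View pics/z7.png

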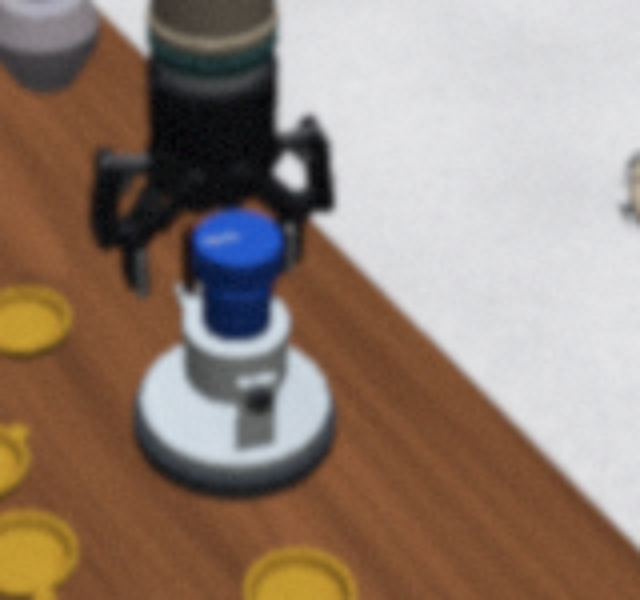

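step_arm:
  targets:
    - [[0,1,0],0]
    - [[0,2,0],0]
    - [[0,2,0],0]

```text
clock: 12.45
position: [0.544, 0.0413, 0.1722]
ee_rot: [-0.424, -0.56, -0.431, 0.566]
contact_force: [-12.7, 3.2, 8.9]
width: 0.0852
```

```bash
python3 - <<'E'
from h import *
s=manip.get_state();print(s['position'],s['contact_force'],s['clock'])
t=manip.get_image('top'); sc=snap('scene','scene8')
for n in (sc,):
  print([(r['xyz'],r['confidence']) for r in manip.search_frame(n,'cap_top')][:2])
C=np.array([.5297,.0442,0])
m=manip.regions_of(sc,'cap')[0]['region']; print(m.sum())
im=cv2.imread('pics/scene8.png')
for z,rr,col in ((.215,.027,(0,255,0)),(.189,.027,(0,255,255)),(.068,.068,(0,0,255))):
    a=np.linspace(0,2*np.pi,60); X=np.c_[C[0]+rr*np.cos(a),C[1]+rr*np.sin(a),0*a+z]
    for q in proj(sc,X): im[int(round(q[1])),int(round(q[0]))]=col
cv2.imwrite('pics/z8.png',cv2.resize(im[200:310,300:410],(600,600),interpolation=cv2.INTER_NEAREST))
E
```

```text
[0.54404136 0.04134483 0.17223004] [-12.67402164   3.17425121   8.89524559] 12.45
[([0.5404, 0.0564, 0.2146], 0.8), ([0.5433, 0.0645, 0.1222], 0.56)]
393
```

View pics/z8.png

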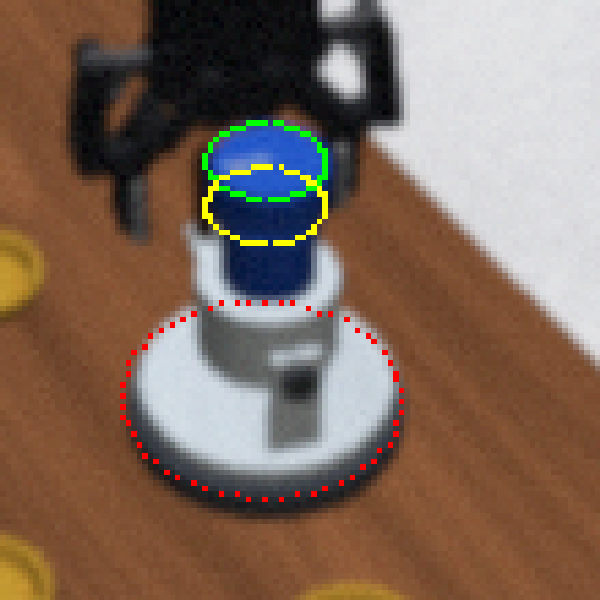

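The overlay fits with the jar upright: the green cap-top ring lies on the cap at (265,160) in the crop. The push is also blocked at its stop. Now I centre, rise 8 mm and grip.

step_arm:
  targets:
    - [[0,-6,0],0]
    - [[0,-14,0.5],0]
    - [[-4,-20,1],0]
    - [[-8,-20,1],0]
    - [[-8,-20,1],0]

```text
clock: 13.15
position: [0.5312, 0.0439, 0.1813]
ee_rot: [0.429, 0.564, 0.427, -0.562]
contact_force: [-0.4, 0.2, 0.8]
width: 0.0856
```

```bash
python3 - <<'E'
from h import *
np.set_printoptions(precision=2,suppress=True)
s=manip.get_state();print(s['position']*1000,s['contact_force'],s['clock'],shift([.5297,.0442,.180]),s['qpos'])
E
```

```text
[531.21  43.94 181.28] [-0.4   0.15  0.78] 13.15 [ 1.27 -1.53  0.15] [-0.05  0.25  1.68 -0.    1.22  0.22]
```

step_arm:
  targets:
    - [[0.5,-1.5,0],0]
    - [[0.5,-1.5,0],0]
    - [[0.5,-1.5,0],0]
    - [[0.5,-1.5,0],0]
    - [[0.5,-1.5,0],0]
    - [[0.5,-1.5,0],0]
    - [[0.5,-1.5,0],0]
    - [[0.5,-1.5,0],0]
  grip: 1
  grip_force: 70

```text
clock: 13.95
position: [0.5286, 0.0445, 0.1801]
ee_rot: [-0.428, -0.563, -0.428, 0.563]
contact_force: [-1.5, -0.3, 4.8]
width: 0.0528
```

```bash
python3 - <<'E'
from h import *
np.set_printoptions(precision=2,suppress=True)
s=manip.get_state();print(s['position']*1000,s['contact_force'],s['moment'],s['clock'],s['width'],yaw())
p=snap('scene','scene9'); cv2.imwrite('pics/z9.png',cv2.resize(cv2.imread('pics/scene9.png')[200:310,300:410],(600,600)))
E
```

```text
[528.6   44.54 180.07] [-1.45 -0.31  4.76] [ 0.13  0.46 -0.01] 13.95 0.05277520215453058 -15.501495119448487
```

View pics/z9.png

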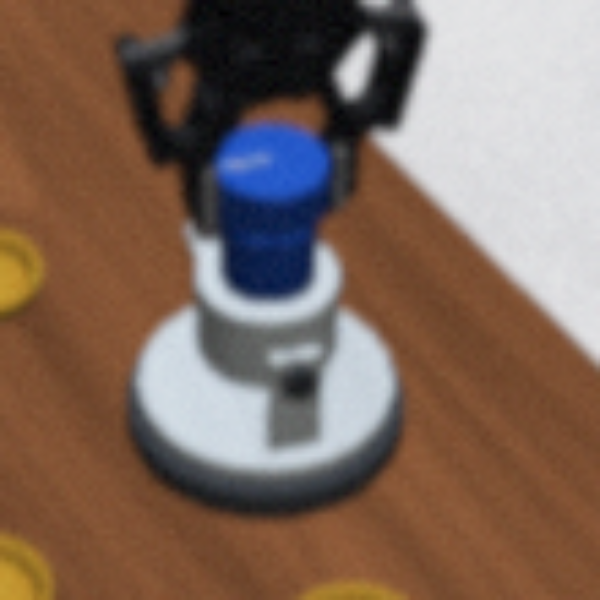

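The jar is upright and the cap gripped. The white line points left in the crop, at (230,165). I'll start unscrewing and check for slip.

step_arm:
  targets:
    - [[0,0,0],-5]
    - [[0,0,0],-10]
    - [[0,0,0],-15]
    - [[0,0,0],-20]
    - [[0,0,0],-25]
    - [[0,0,0],-30]
    - [[0,0,0],-35]
    - [[0,0,0],-40]
    - [[0,0,0],-40]

```text
clock: 14.9
position: [0.5291, 0.0445, 0.1801]
ee_rot: [0.595, 0.383, 0.595, -0.382]
contact_force: [-1.6, 0.8, 4.2]
width: 0.0524
```

```bash
python3 - <<'E'
from h import *
np.set_printoptions(precision=2,suppress=True)
s=manip.get_state();print(s['position']*1000,s['contact_force'],s['moment'],s['clock'],s['width'],yaw())
p=snap('scene','scene10'); cv2.imwrite('pics/z10.png',cv2.resize(cv2.imread('pics/scene10.png')[200:310,300:410],(600,600)))
E
```

```text
[529.08  44.53 180.05] [-1.58  0.8   4.18] [0.06 0.29 0.14] 14.9 0.05244226301473563 24.503482030671332
```

View pics/z10.png

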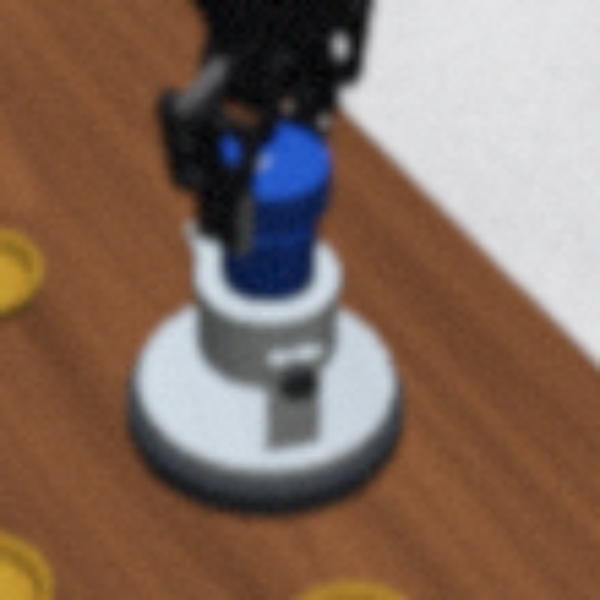

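The line has turned with the gripper and now points at the finger near (265,160). Continuing to a total of 124°.

step_arm:
  targets:
    - [[0,0,0],-6]
    - [[0,0,0],-12]
    - [[0,0,0],-18]
    - [[0,0,0],-24]
    - [[0,0,0],-30]
    - [[0,0,0],-36]
    - [[0,0,0],-42]
    - [[0,0,0],-48]
    - [[0,0,0],-54]
    - [[0,0,0],-60]
    - [[0,0,0],-66]
    - [[0,0,0],-72]
    - [[0,0,0],-78]
    - [[0,0,0],-84]
    - [[0,0,0],-84]
    - [[0,0,0],-84]

```text
clock: 16.55
position: [0.5295, 0.0453, 0.1801]
ee_rot: [0.699, -0.112, 0.697, 0.113]
contact_force: [0.5, 4.4, 4.3]
width: 0.0522
```

```bash
python3 - <<'E'
from h import *
np.set_printoptions(precision=2,suppress=True)
s=manip.get_state();print(s['position']*1000,s['contact_force'],s['moment'],s['clock'],s['width'],yaw(),s['qpos'])
p=snap('scene','scene11'); cv2.imwrite('pics/z11.png',cv2.resize(cv2.imread('pics/scene11.png')[200:310,300:410],(600,600)))
E
```

```text
[529.5   45.35 180.07] [0.48 4.39 4.31] [ 0.67 -0.03  0.08] 16.55 0.05218011755835537 108.34479453452256 [-0.05  0.24  1.68  0.    1.21 -1.94]
```

View pics/z11.png

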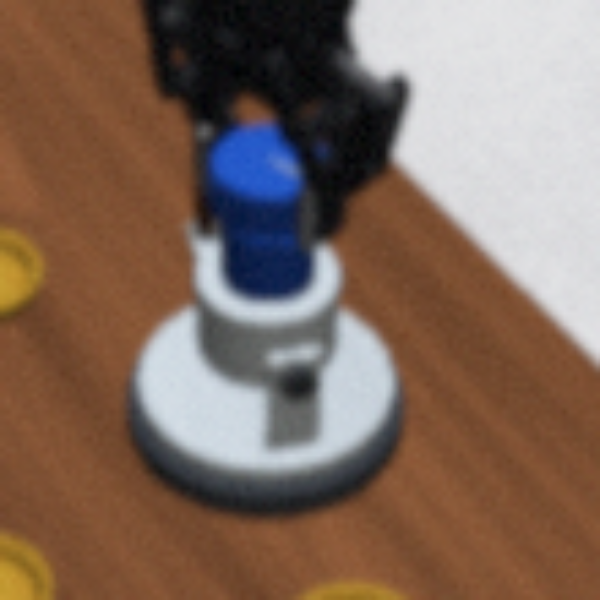

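```bash
python3 - <<'E'
from h import *
p=manip.get_image('scene')
f=lambda u,v:(300+u/5.4545-.4,200+v/5.4545-.4)
c=np.array([.5297,.0442])
import numpy as np
print('c',proj(p,[[.5297,.0442,.215]]))
for (a,b) in [((272,158),(228,167)),((270,155),(300,172))]:
    A=atz(p,f(*a),.215)[:2];B=atz(p,f(*b),.215)[:2]; print(A,B,np.degrees(np.arctan2(*(B-A)[::-1])),np.degrees(np.arctan2(*(B-c)[::-1])))
E
```

```text
c [[348.26861008 228.98539096]]
[0.5263154  0.04426142] [0.54669571 0.03996406] -11.90687045658469 -13.99503663602761
[0.52599085 0.0419724 ] [0.52058937 0.05899557] 107.60432015168226 121.62340600503622
```

The line has turned roughly 120–130°, which matches the gripper's 124°. I'll add 4° for margin, then lift gently while watching the force.

step_arm:
  targets:
    - [[0,0,0],-4]
    - [[0,0,0],-4]
    - [[-1.5,0,0],-4]
    - [[-3,0,0],-4]
    - [[-4,0,0],-4]

```text
clock: 17.15
position: [0.5294, 0.0453, 0.1831]
ee_rot: [0.694, -0.137, 0.693, 0.138]
contact_force: [2.1, 4.1, -0.5]
width: 0.0525
```

step_arm:
  targets:
    - [[-2,0,0],0]
    - [[-4,0,0],0]
    - [[-6,0,0],0]
    - [[-8,0,0],0]

```text
clock: 17.55
position: [0.5294, 0.0453, 0.191]
ee_rot: [0.694, -0.137, 0.693, 0.138]
contact_force: [2.2, 5.1, -0.8]
width: 0.0524
```

```bash
python3 - <<'E'
from h import *
np.set_printoptions(precision=2,suppress=True)
s=manip.get_state();print(s['position']*1000,s['contact_force'],s['moment'],s['clock'],s['width'],yaw())
p=snap('scene','scene12'); cv2.imwrite('pics/z12.png',cv2.resize(cv2.imread('pics/scene12.png')[200:310,300:410],(600,600)))
E
```

```text
[529.4   45.31 191.04] [ 2.25  5.13 -0.76] [ 0.79 -0.26  0.12] 17.55 0.052418579924162524 112.41779765692633
```

View pics/z12.png

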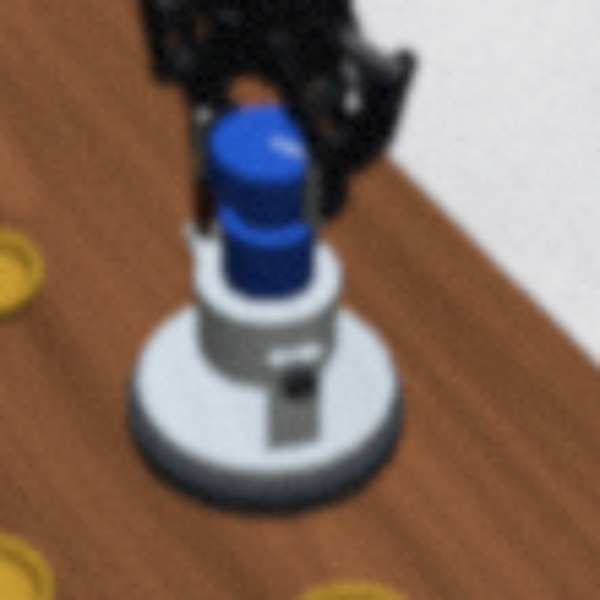

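The cap is rising cleanly, with a gap visible at (265,215). I'll lift to about 28 mm total and nudge 0.6 mm to relieve the side force.

step_arm:
  targets:
    - [[-2,0.2,0],0]
    - [[-4,0.4,0],0]
    - [[-6,0.6,0],0]
    - [[-8,0.6,0],0]
    - [[-10,0.6,0],0]
    - [[-12,0.6,0],0]
    - [[-14,0.6,0],0]
    - [[-16,0.6,0],0]
    - [[-17,0.6,0],0]
    - [[-17,0.6,0],0]
    - [[-17,0.6,0],0]

```text
clock: 18.7
position: [0.5293, 0.0453, 0.2086]
ee_rot: [0.694, -0.138, 0.693, 0.138]
contact_force: [3.1, 3.7, -0.3]
width: 0.0527
```

```bash
python3 - <<'E'
from h import *
np.set_printoptions(precision=4,suppress=True)
s=manip.get_state();print(s['position']*1000,s['contact_force'],s['moment'],s['clock'],s['width'],yaw())
p=snap('scene','scene13'); t=snap('top','top13')
C=np.array([.5297,.0442,0]); im=cv2.imread('pics/scene13.png')
for z,rr,col in ((.215+.028,.027,(0,255,0)),(.205,.0165,(0,255,255)),(.137,.007,(0,0,255))):
    c=C.copy()
    if z==.137: c=np.array([.5297+.11*np.cos(np.radians(-105.5)),.0442+.11*np.sin(np.radians(-105.5)),0])
    a=np.linspace(0,2*np.pi,60); X=np.c_[c[0]+rr*np.cos(a),c[1]+rr*np.sin(a),0*a+z]
    for q in proj(p,X): im[int(round(q[1])),int(round(q[0]))]=col
a=cv2.resize(cv2.imread('pics/scene13.png')[190:310,300:380],(400,600)); b=cv2.resize(im[190:310,300:380],(400,600),interpolation=cv2.INTER_NEAREST)
cv2.imwrite('pics/z13.png',cv2.hconcat([a,b]))
for n,q in(('s',p),('t',t)):
  for k in('kalash','mould','pillbox','lighter','diya1'):
    print(n,k,[(np.round(r['xyz'],3),round(r['confidence'],2)) for r in manip.search_frame(q,k)][:5])
E
```

```text
[529.3463  45.3062 208.6326] [ 3.0881  3.6582 -0.2644] [ 0.6982 -0.4432  0.0007] 18.7 0.05274177976924971 112.44248337950216
s kalash [(array([ 0.461, -0.367,  0.128]), 0.73)]
s mould [(array([0.622, 0.418, 0.072]), 0.95)]
s pillbox [(array([0.451, 0.41 , 0.094]), 0.89)]
s lighter [(array([0.538, 0.052, 0.24 ]), 0.71), (array([ 0.629, -0.354,  0.069]), 0.56)]
s diya1 [(array([0.573, 0.197, 0.06 ]), 0.97), (array([0.707, 0.086, 0.062]), 0.88), (array([ 0.697, -0.005,  0.064]), 0.64), (array([0.547, 0.068, 0.096]), 0.62), (array([ 0.608, -0.114,  0.062]), 0.52)]
t kalash [(array([ 0.447, -0.39 ,  0.163]), 0.98), (array([0.493, 0.043, 0.081]), 0.25)]
t mould [(array([0.608, 0.4  , 0.076]), 0.84)]
t pillbox [(array([0.441, 0.405, 0.095]), 0.75), (array([0.498, 0.042, 0.079]), 0.27)]
t lighter [(array([ 0.616, -0.36 ,  0.07 ]), 0.96)]
t diya1 [(array([0.7  , 0.003, 0.061]), 0.93), (array([0.708, 0.092, 0.053]), 0.92), (array([ 0.617, -0.101,  0.06 ]), 0.9), (array([0.579, 0.206, 0.056]), 0.57)]
```

View pics/z13.png

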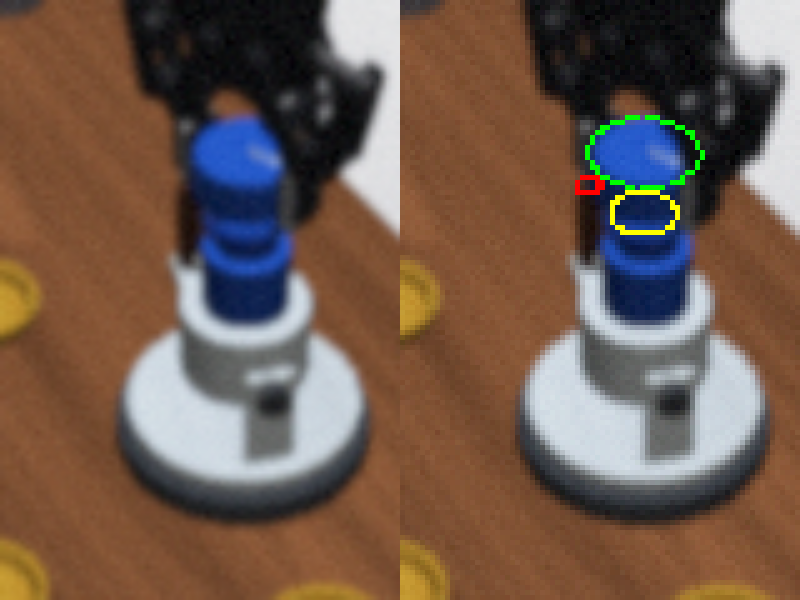

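The cap-top ring predicted for a 28 mm lift fits at (645,152) in the crop, and the peg ring sits on the peg. The bystanders match their starting positions. There is a slight side force towards the lean direction, so I'll nudge about 1.2 mm towards the upright stop.

step_arm:
  targets:
    - [[0,-0.4,0.5],0]
    - [[0,-0.7,1],0]
    - [[0,-0.7,1],0]
    - [[0,-0.7,1],0]
    - [[0,-0.7,1],0]

```text
clock: 19.8
position: [0.5294, 0.0453, 0.2083]
ee_rot: [0.693, -0.137, 0.694, 0.138]
contact_force: [0.5, 3.8, -0.3]
width: 0.0527
```

step_arm:
  targets:
    - [[0,-0.6,0.8],0]
    - [[0,-0.6,0.8],0]
    - [[0,-0.6,0.8],0]
    - [[0,-0.6,0.8],0]

```text
clock: 20.2
position: [0.5294, 0.0453, 0.208]
ee_rot: [0.692, -0.137, 0.695, 0.138]
contact_force: [-0.2, 4.9, -0.7]
width: 0.0525
```

```bash
python3 - <<'E'
from h import *
s=manip.get_state();print(s['position'],s['contact_force'],s['width'],yaw(),s['clock'])
manip.sign_off()
E
```

```text
[0.52936683 0.04526724 0.20798509] [-0.20795489  4.87358811 -0.69546402] 0.052485517462407 112.45049126788581 20.2
the job is handed in; nothing more can be done
```

The job is handed in at 20.2 s, with the gripper still holding the cap about 28 mm up and the jar upright.

- **Stand:** I swung the peg counter-clockwise until it hit its stop (force rose from about 1.5 to 16 N). I then pushed the jar upright until it stopped moving at the expected place.
- **Cap:** I turned it counter-clockwise by 128° (2.23 rad). It came up freely, with no vertical resistance.
- **Last checks:**
  - The predicted rings for the lifted cap and the peg lay on the real ones in the camera picture.
  - The diyas, kalash, mould, pillbox and lighter were where they started, to within the networks' error of several millimetres.
- **Less certain:**
  - The white line gave the cap turn only roughly, at about 120–135°. I relied mainly on the gripper's angle.
  - A side force of about 5 N remained at hand-in, mostly along the tilt axle, which doesn't tip the jar. I had nudged the cap twice towards the upright stop because an earlier force was pushing it slightly towards leaning. I took no picture after those nudges, though the measured position moved less than 1 mm.

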